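# Run the thick specimen jar up the loader gutter to its stop

### The arm

A 6-joint arm with a two-finger parallel gripper is mounted at the origin on the work surface. World frame = base frame: x ahead of the robot, y to its left, z up, the work surface at z = 0. Lengths are in m, angles in degrees, forces in N, time in s.
With the tool pointing down it reaches from about 0.375 to 0.9 m from the base axis. Payload 3.1 kg.
Tool frame: the origin (TCP) lies at the very end of the fingers, on their centre line; the grasp point (between the pads) lies bot.hold_point_z behind it (bot.hold_point_z is the distance from the TCP to the grasp point, in m); z points along the fingers, y is the line along which they close (so a half turn about z gives the same grasp; the last joint's range is limited). The gripper opens to 87 mm and grips with 3 to 60 N. Pads are 19 mm wide; open, the fingers measure 117 mm over their backs; the gripper's body (75 mm by 190 mm) begins 51 mm behind the grasp point.
Start: joints at [-76.92, 30.224, 82.088, -0, 67.689, -10.227], TCP at [0.247, -0.574, 0.223] pointing down, gripper open.
Joint ranges: [-176.69, 176.69], [-43.24, 126.21], [12.49, 139.97], [-82, 262], [0, 151.66], [-163.58, 163.58]. Speed limits (degrees/s): [159.86, 159.86, 180, 180, 180, 180].

### API

Orientations are given as a 3x3 rotation matrix whose columns are the frame's x, y, z axes.
In Python, from rig import bot gives the robot as it stands.
- The arm moves only by the tool apply_moves, never from a script. Its argument "plan" is one flat list of numbers, 4 for each row, row after row: the shift along the world's x, y, z normalised to -1 to 1, where 1 is 0.05 m, then the turn about the world's z normalised to -1 to 1, where 1 is 10 degrees. A call has 1 to 12 rows; each row shifts and turns the commanded pose from where the row before left it; what a row does not reach is not made up. A row lasts 1/8 s, in which the tool goes at most 62.5 mm and 10.7 degrees, less where a joint would pass 70% of its speed; a pose out of reach is approached as far as the arm can. A call with a number of a shift or a turn outside -1 to 1 is refused whole. A call with a gripper value outside its range is refused whole. "grip" is the closure, from -1 (fully open) to 1 (shut), so that 0 is half open, set as the call begins (left out, the last holds). The fingers move at their own pace and stop on an object; the grip force is fixed at half the most. Time passes only in rows, so rows that do not move let the fingers close. It gives the time, the measured TCP pose, the force, the opening and the grip force at its end, in the units of the state.
- bot.read_state(): the state, without advancing time (a new reading comes with each control period).
- bot.capture(name): name is "scene" or "top" or "wrist"; returns (picture, depth): 420x560x3 uint8, red, green, blue; 420x560 float32, m along the optical axis (not along the pixel's ray), 0 where there is no reading.
- bot.camera_info(name): a dict with "vertical_fov" (degrees; the focal length in pixels is half the picture's height over the tangent of half this angle, whatever the lens; pixels are square), "cx", "cy" (the principal point, pixels), "rvec" (rotation vector, rad) and "tvec" (3), from world to camera coordinates, as OpenCV has them; the wrist camera has in their place "mount" (4x4, takes a point from camera to tool coordinates, whose origin is the TCP and whose axes are the flange's). Camera axes: x right, y down, z forward; pixel columns grow to the right and rows downward; lengths in m; the calibration is good to about 2 mm. A picture is of the moment at which its call begins: read the wrist's pose just before it. camera_info takes no time and is no camera call.
- bot.hand_in(): hands the job in; it is judged then, once.
Trained networks look in the newest picture that a camera, given by its name, has taken for a name from the list of things; names that differ only in an ending like _2 or _b are one class to them, and where a whole thing is asked for, a point or a joint stands for the part that bears it (a point fixed in the world has none). Each returns a list of dicts, best first, with "p" (0 to 1); they miss things now and then, are a little off and sometimes report something else, mostly with a low value. They report only what shows in the picture. A call takes as long as a camera call. They do not tell look-alikes from the thing itself.
- bot.outline_of(camera, target): "mask" (420x560 bool, what is visible of it) and "xy" ([column, row] as shares, 0 to 1, of the picture: columns of its width, rows of its height, amid what is visible of it).
- bot.pinpoint(camera, target): "xy" ([column, row] as shares, 0 to 1, of the picture: columns of its width, rows of its height: a listed point, or the origin of a listed thing).
The state is a dict: "time_s": time; "joint_positions": joint angles; "qvel": joint speeds; "tau": joint torques, N m; "position": TCP position; "tcp_rot": TCP orientation; "force": force on the tool from outside, world axes, zero at the start; "moment": the same for the moment, N m; "opening": opening from 0.0 (shut) to 1.0 (fully open); "grasp_force": force on a finger pad.
Only numpy, scipy, OpenCV 4.12 (cv2) and the standard library are available. Lean on these libraries where they do the work, as an engineer would, in place of code of your own. Each camera call takes 0.05 s, during which the arm holds its last target. There are 200 camera calls.

### The job

With a fingertip, push the thick specimen jar up its sloping gutter, over the hump and home against the end stop, so that it stays there and cannot roll back, then take the hand away. Keep pushing it until it is over the hump rather than flicking it, and do not grip or lift it; leave the thin jar at the bottom of its gutter and everything else where it stands.

Things in the scene. Friction and masses are not known exactly. Their poses are not given: they have to be found in the camera images.
- loader: Fixed two-gutter sample loader, 225 mm long, 200 mm wide. Origin on the table under its middle; +x = uphill direction of both gutters, z up. Gutters run along x, centre lines at y = +60 and -60 mm, 66 mm wide between side lips (5 mm thick, 10 mm above the floor). Floor rises straight at 7 deg from the bottom bars to the hump, then dips at 10 deg for 52 mm to the end stop.
- bottom_bar (a point): Low end of the gutter floors, midway between the gutters: loader x = -110 mm, floor 30 mm above the table. A bar 6 mm thick (x -116 to -110), 8 mm above the floor, keeps the jars from rolling out; below it (x < -116) is open table. A jar let go short of the hump rolls back here.
- hump (a point): Top of the slope, midway between the gutters: loader x = +55 mm, floor 50 mm above the table. A jar whose centre is past it rolls on by itself to the end stop and rests there.
- end_stop (a point): Top edge of the face of the upright end-stop plate (8 mm thick, across both gutters), midway: loader x = +107 mm, 90 mm above the table.
- thick_jar: Thick capped specimen jar of smooth, slippery plastic: cylinder 52 mm diameter, 60 mm long, about 0.14 kg, lying crosswise in either gutter, so it rolls like a wheel. Origin at its centre, y along its axis. Starts at the bottom bar (centre at loader x about -95 mm); against the end stop its centre is at loader x = +81 mm
- thin_jar: Thin capped specimen jar: cylinder 36 mm diameter, 60 mm long, about 0.07 kg, lying likewise in the other gutter at its bottom bar. Origin at the cylinder's centre, y along its axis. To be left there
- cartridge_a: white and blue test cartridge, 34 x 42 mm, 62 mm tall, standing loose beside the loader; origin at its underside. Bystander
- spare_jar: capped white jar standing upright beside the loader, 44 mm diameter, 62 mm tall; origin at its underside. Bystander
- cartridge_b: another such cartridge, on the white tray at the back. Bystander
- cartridge_c: another such cartridge, on the white tray at the back. Bystander
- reagent: amber bottle, 60 mm diameter, 130 mm tall, at the back; origin at its underside. Bystander
- mouse: black computer mouse on its round pad, 100 x 60 x 33 mm, at the left; origin at its underside. Bystander
There are look-alikes about, which are no part of the job. Leave any orange or pink look-alike of the thick_jar alone.

How it is judged (in metres and radians):
On the way:
1. the hand is still pushing the thick jar on the upper part of the slope, just below the hump (x of thick_jar in the frame of loader between 0.015 and 0.06 m and contact force between any of the fingers, the arm and thick_jar above 0.05 N).
At the end, for the whole second after the job is handed in: The thick jar rests in the dip of its own gutter against the end stop (centre at loader x 72 to 88 mm, z 62 to 82 mm, axis within 0.2 rad of crosswise, under 20 mm/s); the thin jar is still at the bottom (loader x -112 to -75 mm); bystanders within 20 mm and 0.3 rad of their start (x of thick_jar in the frame of loader between 0.072 and 0.088 m and z of thick_jar in the frame of loader between 0.062 and 0.082 m and (y of thick_jar in the frame of loader between 0.045 and 0.075 m or y of thick_jar in the frame of loader between -0.075 and -0.045 m) and angle between the y axis of thick_jar and the y axis of loader, either way round below 0.2 rad and linear speed of thick_jar below 0.02 m/s and x of thin_jar in the frame of loader between -0.112 and -0.075 m and z of thin_jar in the frame of loader below 0.062 m and (y of thin_jar in the frame of loader between 0.045 and 0.075 m or y of thin_jar in the frame of loader between -0.075 and -0.045 m) and not (distance of any of cartridge_a, spare_jar, cartridge_b, cartridge_c, reagent, mouse from where it was at the start of the episode above 0.02 m or angle between any of cartridge_a, spare_jar, cartridge_b, cartridge_c, reagent, mouse's own z axis and vertical above 0.3 rad)); the robot touches nothing.
It fails at once if the thick jar is lifted more than about 12 mm off its gutter (z of thick_jar in the frame of loader above 0.089 m or (x of thick_jar in the frame of loader below -0.03 m and z of thick_jar in the frame of loader above 0.079 m)).
It fails at once if the thick jar leaves its gutter (z of thick_jar in the frame of loader below 0.045 m or not (y of thick_jar in the frame of loader between 0.045 and 0.075 m or y of thick_jar in the frame of loader between -0.075 and -0.045 m)).
It fails at once if the thick jar is pinched between the fingers (over 15 N on it that the loader does not take up) (contact force between the fingers and thick_jar above 15 N and contact force between thick_jar and loader below 5 N).
It fails at once if the thin jar is moved more than about 20 mm from the bottom of its gutter or lifted (not (x of thin_jar in the frame of loader between -0.112 and -0.075 m and z of thin_jar in the frame of loader below 0.062 m and (y of thin_jar in the frame of loader between 0.045 and 0.075 m or y of thin_jar in the frame of loader between -0.075 and -0.045 m))).
It fails at once if a bystander is shifted more than 20 mm or tipped (distance of any of cartridge_a, spare_jar, cartridge_b, cartridge_c, reagent, mouse from where it was at the start of the episode above 0.02 m or angle between any of cartridge_a, spare_jar, cartridge_b, cartridge_c, reagent, mouse's own z axis and vertical above 0.3 rad).
It also fails if it takes over 35 s, if anything falls off the work surface, if the arm or the gripper's body presses on something with over 40 N, if the wrist force passes 120 N, or if a joint passes its speed limit or range.

## Working session

There is one attempt and no reset: what is moved stays moved. The work goes in short steps, Python scripts to look and compute and a tool call to move; the robot and the scene stay as the last step left them, time stands still between calls to the robot, and variables do not carry over. Pictures are saved under pics/ and viewed, at most 10 in all, crops included, and the job is handed in when it is done.

Besides the shell and the picture viewer there is one more tool, called after "Emit:" as name(argument=value, ...) on one line, values as JSON. apply_moves: Moves the arm, as the interface text tells. Its arguments: {"type":"object","properties":{"plan":{"type":"array","items":{"type":"number"}},"grip":{"type":"number"}},"required":["plan"]}

```bash
mkdir -p pics; ls
cat > h.py <<'E'
import numpy as np, cv2
from rig import bot
def cam(n):
    c=bot.camera_info(n); f=210/np.tan(np.radians(c['vertical_fov'])/2)
    if 'rvec' in c:
        R,_=cv2.Rodrigues(np.array(c['rvec'],float)); t=np.array(c['tvec'],float).ravel()
        return f,c['cx'],c['cy'],R.T,-R.T@t
    s=bot.read_state(); T=np.array(c['mount']); Rt=np.array(s['tcp_rot']); p=np.array(s['position'])
    return f,c['cx'],c['cy'],Rt@T[:3,:3],Rt@T[:3,3]+p
def ray(n,u,v):
    f,cx,cy,R,o=cam(n); return o,R@np.array([(u-cx)/f,(v-cy)/f,1.])
def at_z(n,u,v,z):
    o,d=ray(n,u,v); return o+d*(z-o[2])/d[2]
def at_d(n,u,v,dep):
    o,d=ray(n,u,v); return o+d*dep
def cloud(n,D):
    f,cx,cy,R,o=cam(n); v,u=np.mgrid[:D.shape[0],:D.shape[1]]
    P=np.stack([(u-cx)/f*D,(v-cy)/f*D,D],-1); return P@R.T+o
E
python3 - <<'E'
from h import *
for n in ('scene','top'):
    im,D=bot.capture(n); cv2.imwrite(f'pics/{n}0.png',im[:,:,::-1])
    print(n,cam(n)[4])
    for t in ('bottom_bar','hump','end_stop','thick_jar','thin_jar'):
        print(t,[(round(r['p'],2),np.round(np.array(r['xy'])*[560,420]),np.round(at_z(n,*(np.array(r['xy'])*[560,420]),{'bottom_bar':.03,'hump':.05,'end_stop':.09,'thick_jar':.06,'thin_jar':.05}[t]),3)) for r in bot.pinpoint(n,t)[:4]])
E
```

```text
pics
scene [1.11458568 0.01533792 0.94543937]
bottom_bar [(0.68, array([274., 222.]), array([ 0.578, -0.017,  0.03 ])), (0.36, array([313., 279.]), array([0.73 , 0.092, 0.03 ]))]
hump [(0.6, array([333., 215.]), array([0.553, 0.138, 0.05 ]))]
end_stop [(0.57, array([357., 205.]), array([0.542, 0.194, 0.09 ])), (0.31, array([310., 280.]), array([0.758, 0.081, 0.09 ]))]
thick_jar [(0.93, array([277., 201.]), array([ 0.529, -0.013,  0.06 ])), (0.9, array([221., 223.]), array([ 0.609, -0.151,  0.06 ])), (0.59, array([241., 186.]), array([ 0.488, -0.115,  0.06 ]))]
thin_jar [(0.78, array([279., 238.]), array([0.636, 0.002, 0.05 ]))]
top [ 0.46401855 -0.01550285  1.17992236]
bottom_bar [(0.94, array([283., 213.]), array([ 0.583, -0.024,  0.03 ]))]
hump [(0.86, array([219., 229.]), array([0.541, 0.138, 0.05 ]))]
end_stop [(0.65, array([193., 228.]), array([0.544, 0.195, 0.09 ]))]
thick_jar [(0.83, array([325., 261.]), array([ 0.457, -0.126,  0.06 ])), (0.73, array([337., 209.]), array([ 0.588, -0.159,  0.06 ])), (0.6, array([282., 239.]), array([ 0.515, -0.02 ,  0.06 ]))]
thin_jar [(0.66, array([276., 191.]), array([ 0.637, -0.008,  0.05 ]))]
```

View pics/scene0.png

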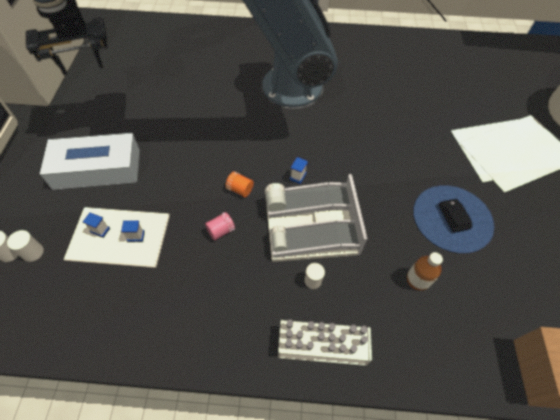

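View pics/top0.png

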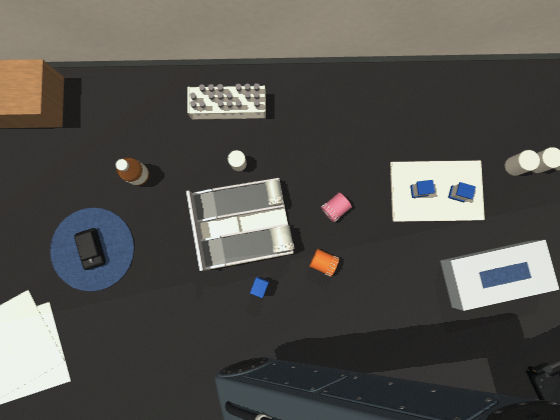

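Candidates for the thick jar (top view pixels): the white jar in the lower gutter (282,239), the white jar in the upper gutter (276,191, looks thinner), the orange look-alike (325,262), the pink look-alike (337,207) and the upright spare jar (237,160). I choose (282,239) by description. Next I check it in a close crop and with depth.

Run:
```python
from h import *
im,D=bot.capture('top'); P=cloud('top',D)
cv2.imwrite('pics/crop.png',cv2.resize(im[150:310,170:360,::-1],None,fx=4,fy=3.7,interpolation=cv2.INTER_CUBIC)[:590,:780])
X,Y,Z=P[...,0],P[...,1],P[...,2]
m=(D>0)&(Z>.02)&(Z<.11)
n,l,st,_=cv2.connectedComponentsWithStats(m.astype(np.uint8))
k=l[225,240]; k=k if k else l[239,282]; print('comp',k,st[k])
q=P[l==k]; r=cv2.minAreaRect((q[:,:2]*1000).astype(np.float32)); print(r)
# uphill axis guess from rect
a=np.radians(r[2]); c=[np.array([np.cos(a+i*np.pi/2),np.sin(a+i*np.pi/2)]) for i in range(4)]
ex=max(c,key=lambda v:v@[-.175,.98]); ey=np.array([-ex[1],ex[0]]); print('ex',ex,np.degrees(np.arctan2(ex[1],ex[0])))
o=np.array(r[0])/1000
L=np.stack([(q[:,:2]-o)@ex,(q[:,:2]-o)@ey,q[:,2]],1)
print('L min/max',L.min(0),L.max(0))
for s in (1,-1):
    g=L[(abs(L[:,1]-s*.06)<.02)]
    for x in np.arange(-.125,.125,.01):
        b=g[abs(g[:,0]-x)<.005]
        if len(b): print(s,round(x,3),len(b),np.round(np.median(b[:,2]),3),np.round(b[:,2].max(),3))
S=bot.read_state(); print(np.round(S['tcp_rot'],3),S['position'],S['opening'],bot.hold_point_z,S['force'],S['time_s'])
```

```text
comp 7 [ 187  178  108   93 6498]
((558.438232421875, 80.71932220458984), (199.48245239257812, 236.4376220703125), 9.947629928588867)
ex [-0.17274796  0.98496606] 99.94762992858887
L min/max [-0.11821882 -0.09974124  0.0201033 ] [0.11821877 0.09974122 0.09596087]
1 -0.115 43 0.071 0.079
1 -0.105 66 0.08 0.085
1 -0.095 66 0.083 0.087
1 -0.085 68 0.082 0.087
1 -0.075 65 0.077 0.083
1 -0.065 61 0.038 0.075
1 -0.055 61 0.037 0.043
1 -0.045 61 0.037 0.043
1 -0.035 62 0.039 0.044
1 -0.025 63 0.04 0.045
1 -0.015 62 0.041 0.045
1 -0.005 62 0.042 0.049
1 0.005 63 0.044 0.048
1 0.015 62 0.045 0.051
1 0.025 62 0.047 0.052
1 0.035 62 0.048 0.054
1 0.045 65 0.048 0.055
1 0.055 61 0.049 0.054
1 0.065 60 0.049 0.055
1 0.075 63 0.048 0.054
1 0.085 61 0.046 0.05
1 0.095 57 0.043 0.048
1 0.105 100 0.044 0.091
1 0.115 67 0.089 0.093
-1 -0.115 23 0.052 0.057
-1 -0.105 57 0.064 0.07
-1 -0.095 62 0.066 0.072
-1 -0.085 63 0.063 0.07
-1 -0.075 59 0.036 0.062
-1 -0.065 59 0.036 0.04
-1 -0.055 60 0.036 0.042
-1 -0.045 59 0.038 0.042
-1 -0.035 60 0.039 0.045
-1 -0.025 60 0.041 0.046
-1 -0.015 64 0.041 0.048
-1 -0.005 61 0.043 0.047
-1 0.005 59 0.044 0.049
-1 0.015 61 0.045 0.049
-1 0.025 62 0.046 0.051
-1 0.035 60 0.047 0.053
-1 0.045 61 0.049 0.053
-1 0.055 66 0.05 0.057
-1 0.065 57 0.05 0.054
-1 0.075 58 0.047 0.052
-1 0.085 62 0.045 0.05
-1 0.095 59 0.043 0.05
-1 0.105 104 0.045 0.093
-1 0.115 55 0.089 0.096
[[ 0.918  0.396  0.   ]
 [ 0.396 -0.918 -0.   ]
 [-0.     0.    -1.   ]] [ 0.24730611 -0.57398325  0.22258162] 0.9990643738187149 0.0187 [ 0.18722746 -0.21056508 -0.55285707] 0.65
```

View pics/crop.png

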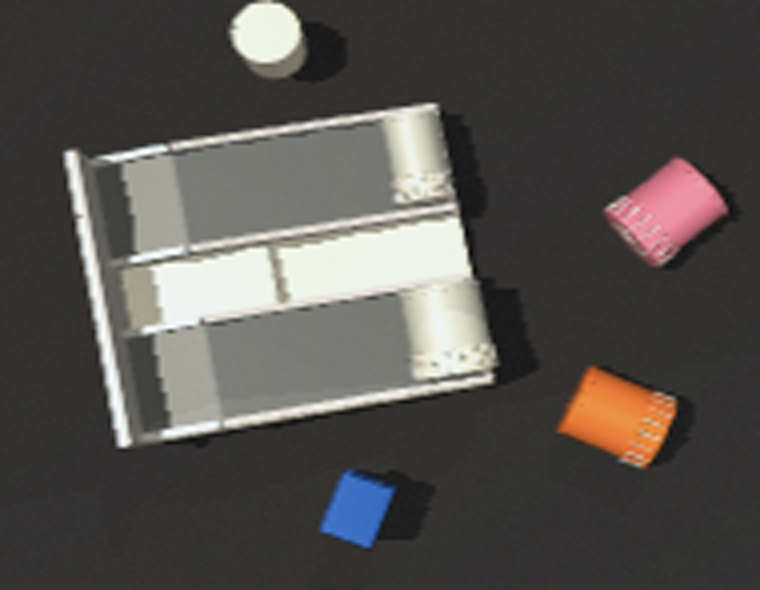

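The crop shows two white jars at the low ends of the gutters. The lower-gutter one is wider, at crop (450,330), and its top is at 0.084 m against 0.068 m for the other, so it is the thick jar. Orange is at (615,415) and pink at (665,210), both clear of the approach. Loader origin ≈ (0.558, 0.084), uphill direction 99.9°.

I'll move to above the approach point behind the jar.

Emit:
apply_moves(plan=[0.46,0.82,0,0.64,0.46,0.82,0,0.64,0.46,0.82,0,0.64,0.46,0.82,0,0.64,0.46,0.82,0,0.64,0.46,0.82,0,0.64,0.46,0.82,-0.2,0.64,0.46,0.82,-0.2,0.64,0.46,0.82,-0.2,0.64,0.46,0.82,-0.2,0.64,0.46,0.82,-0.2,0.64,0.46,0.82,-0.2,0.64], grip=0.65)

```text
time_s: 2.15
position: [0.5243, -0.0807, 0.1625]
tcp_rot: [[-0.179, 0.984, 0.001], [0.984, 0.179, -0.0], [-0.001, 0.001, -1.0]]
force: [1.2, 0.2, 0.1]
opening: 0.176
grasp_force: 0.0
```

```bash
cat >> h.py <<'E'
ex=np.array([-0.1727,0.985]); ey=np.array([-.985,-.1727]); O=np.array([.5579,.0837])
def load(p): p=np.asarray(p); return np.concatenate([[(p[:2]-O)@ex,(p[:2]-O)@ey],p[2:3]])
E
python3 - <<'E'
from h import *
S=bot.read_state(); print(S['position'],load(S['position']))
im,D=bot.capture('wrist'); P=cloud('wrist',D); cv2.imwrite('pics/w1.png',im[:,:,::-1])
Q=np.concatenate([((P[...,:2]-O)@ex)[...,None],((P[...,:2]-O)@ey)[...,None],P[...,2:]],-1)
m=(D>.05)&(Q[...,2]>.045)&(Q[...,2]<.095)&(abs(Q[...,1]-.06)<.045)&(abs(Q[...,0]+.095)<.045)
q=Q[m]; print(len(q), q.min(0) if len(q) else '',q.max(0) if len(q) else '')
if len(q)>50:
    A=np.c_[2*q[:,0],2*q[:,2],np.ones(len(q))]; s=np.linalg.lstsq(A,q[:,0]**2+q[:,2]**2,rcond=None)[0]; print('circle',s[0],s[1],np.sqrt(s[2]+s[0]**2+s[1]**2), np.percentile(q[:,1],[1,99]))
E
```

```text
[ 0.52429496 -0.08070873  0.16250101] [-0.15613901  0.06149436  0.16250101]
7422 [-0.11431813  0.01845473  0.04500008] [-0.05001492  0.0944224   0.08630155]
circle -0.08812609628908247 0.05444635508505127 0.028492154433215587 [0.02065511 0.09242012]
```

View pics/w1.png

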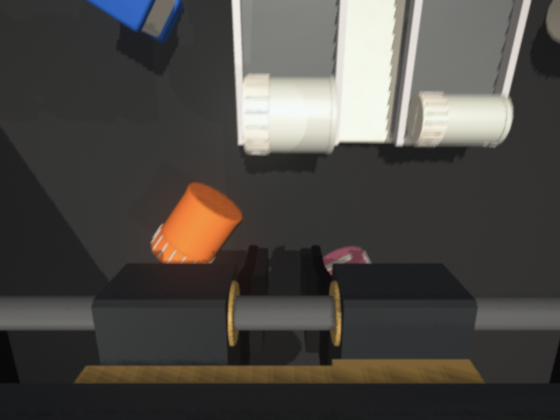

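The wrist view shows the thick jar at (290,114) and the thin jar at (460,118). The open gap of the fingers is at (285,270), with orange to the left at (200,225). A quick check of the sideways alignment follows.

Run:
```python
from h import *
S=bot.read_state()
for u in (243,338):
    p=at_z('wrist',u,114,.082); print(load(p))
for u,v in ((290,152),(290,75)): print(load(at_z('wrist',u,v,.062)))
for u,v in ((237,143),(343,143),(238,20),(341,20)): print(u,v,load(at_z('wrist',u,v,.041 if v>100 else .05)))
```

```text
[-0.08576239  0.08469551  0.082     ]
[-0.08511127  0.02479907  0.082     ]
[-0.11240678  0.05429295  0.062     ]
[-0.06128215  0.05508887  0.062     ]
237 143 [-0.10918052  0.09387417  0.041     ]
343 143 [-0.10832832  0.01404125  0.041     ]
238 20 [-0.02643725  0.09010343  0.05      ]
341 20 [-0.0256503   0.02138501  0.05      ]
```

Emit:
apply_moves(plan=[0.02,0,-0.46,0,0.02,0,-0.46,0,0.02,0.02,-0.46,0,0.02,0,-0.46,0,0.02,0,-0.46,0,0,0,0,0])

```text
time_s: 2.95
position: [0.5273, -0.0808, 0.0463]
tcp_rot: [[-0.175, 0.985, -0.003], [0.985, 0.175, 0.001], [0.002, -0.003, -1.0]]
force: [0.4, -0.9, 0.1]
opening: 0.173
grasp_force: 0.0
```

Run:
```python
from h import *
S=bot.read_state(); print(S['position'],load(S['position']),S['force'])
for n in ('scene','top'):
    im,D=bot.capture(n); 
    c=im[150:280,200:360] if n=='scene' else im[160:300,200:380]
    cv2.imwrite(f'pics/{n}1.png',cv2.resize(c[:,:,::-1],None,fx=4,fy=4,interpolation=cv2.INTER_CUBIC))
```

```text
[ 0.52731668 -0.08076485  0.04631908] [-0.15671614  0.05852765  0.04631908] [ 0.43479201 -0.92622523  0.07170951]
```

View pics/scene1.png

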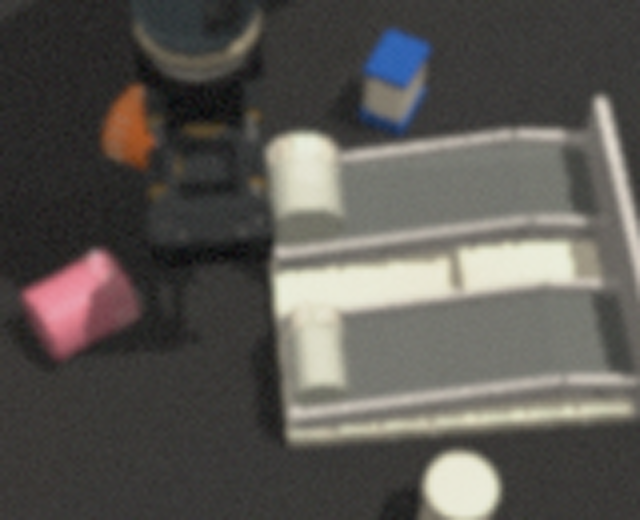

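The scene crop shows the fingers down at (200,230), a little behind the thick jar at (305,180), clear of orange (125,125) and pink (80,305). Next I creep up to contact.

Emit:
apply_moves(plan=[-0.02,0.1,0,0,-0.02,0.1,0,0,-0.02,0.1,0,0,-0.02,0.1,0,0,-0.01,0.06,0,0,-0.01,0.06,0.01,0,-0.01,0.06,0.01,0,-0.01,0.06,0.01,0,-0.01,0.06,0.01,0,-0.01,0.06,0.01,0])

```text
time_s: 4.3
position: [0.5213, -0.0428, 0.0501]
tcp_rot: [[-0.176, 0.984, 0.0], [0.984, 0.176, -0.0], [-0.0, 0.0, -1.0]]
force: [-0.3, 0.0, 0.3]
opening: 0.171
grasp_force: 0.2
```

```bash
cat > s.py <<'E'
from h import *
S=bot.read_state(); print(load(S['position']),np.array(S['force']),S['time_s'])
im,D=bot.capture('top'); P=cloud('top',D)
L=np.stack([(P[...,:2]-O)@ex,(P[...,:2]-O)@ey,P[...,2]],-1)
w=(im.min(2)>120)&(D>0)&(L[...,2]>.058)&(L[...,2]<.11)&(abs(L[...,1]-.06)<.04)&(L[...,0]>-.13)&(L[...,0]<.103)
q=L[w]; print(len(q),np.round(np.percentile(q,[2,50,98],0),3))
cv2.imwrite('pics/t_now.png',cv2.resize(im[160:300,180:340,::-1],None,fx=4,fy=4,interpolation=cv2.INTER_CUBIC))
E
python3 s.py
```

```text
[-0.11830005  0.05789101  0.05009671] [-0.33505358  0.01500508  0.32347967] 4.3
70 [[-0.08   0.023  0.058]
 [ 0.038  0.071  0.061]
 [ 0.075  0.097  0.086]]
```

Emit:
apply_moves(plan=[-0.01,0.08,0.01,0,-0.02,0.1,0.01,0,-0.02,0.1,0.01,0,-0.02,0.1,0.01,0,-0.02,0.1,0.01,0,-0.02,0.1,0.01,0,-0.02,0.1,0.01,0,-0.02,0.1,0.01,0])

```text
time_s: 5.35
position: [0.5137, -0.0036, 0.0541]
tcp_rot: [[-0.176, 0.984, -0.0], [0.984, 0.176, 0.0], [0.0, -0.0, -1.0]]
force: [-0.1, -0.4, 0.3]
opening: 0.174
grasp_force: 0.2
```

```bash
cat > s2.py <<'E'
from h import *
import sys
S=bot.read_state(); print(load(S['position']),np.array(S['force']),S['time_s'])
a=[]
for n in ('scene','top'):
    im,D=bot.capture(n)
    c=im[150:280,200:360] if n=='scene' else im[160:300,180:340]
    a.append(cv2.resize(c[:,:,::-1],(390,390),interpolation=cv2.INTER_CUBIC))
    for r in bot.outline_of(n,'thick_jar')[:4]:
        P=cloud(n,D); q=P[r['mask']&(D>0)]; l=np.array([load(p) for p in q]); print(n,round(r['p'],2),np.round(np.percentile(l,[3,50,97],0),3).tolist())
cv2.imwrite('pics/%s.png'%sys.argv[1],np.hstack(a))
E
python3 s2.py p1
```

```text
[-0.07838973  0.05857513  0.05408434] [-0.12643458 -0.36569577  0.28545995] 5.35
scene 0.72 [[-0.223, 0.101, 0.013], [-0.19, 0.126, 0.043], [-0.156, 0.153, 0.051]]
scene 0.61 [[-0.278, -0.03, 0.017], [-0.246, -0.008, 0.044], [-0.216, 0.024, 0.052]]
scene 0.57 [[-0.491, -0.02, 0.007], [-0.467, -0.013, 0.054], [-0.451, 0.013, 0.07]]
scene 0.43 [[-0.032, 0.028, 0.063], [-0.025, 0.054, 0.081], [-0.018, 0.081, 0.087]]
top 0.76 [[-0.22, 0.108, 0.001], [-0.189, 0.138, 0.047], [-0.16, 0.167, 0.054]]
top 0.62 [[-0.277, -0.021, 0.03], [-0.247, 0.005, 0.048], [-0.218, 0.031, 0.054]]
```

View pics/p1.png

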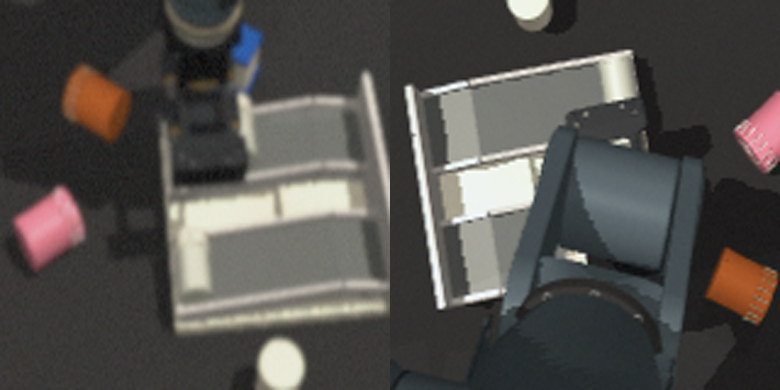

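The jar is ahead of the fingers and square in its gutter: left half, jar edge at (248,130). Its front edge is at loader x ≈ -0.018, as expected for contact. I keep pushing.

Emit:
apply_moves(plan=[-0.01,0.08,0.01,0,-0.02,0.1,0.01,0,-0.02,0.1,0.012,0,-0.02,0.1,0.012,0,-0.01,0.1,0.012,0,-0.02,0.1,0.012,0,-0.02,0.1,0.012,0,-0.02,0.1,0.012,0,-0.01,0.1,0.012,0,-0.02,0.1,0.012,0,-0.02,0.1,0.012,0,-0.02,0.1,0.012,0])

```text
time_s: 7.05
position: [0.5032, 0.0554, 0.0611]
tcp_rot: [[-0.176, 0.984, -0.0], [0.984, 0.176, -0.0], [0.0, -0.0, -1.0]]
force: [-0.7, -0.5, 0.7]
opening: 0.175
grasp_force: 0.2
```

```bash
python3 s2.py p2 | grep -v "top\|-0.[24]"; python3 -c "
from h import *
print(load(bot.read_state()['position']))"
```

```text
[-0.01860831  0.05878237  0.0610163 ]
```

Emit:
apply_moves(plan=[-0.01,0.08,0.01,0,-0.02,0.1,0.012,0,-0.02,0.1,0.012,0,-0.02,0.1,0.012,0,-0.01,0.1,0.012,0,-0.02,0.1,0.012,0,-0.02,0.1,0.01,0,-0.02,0.1,0.01,0,-0.01,0.1,0,0,-0.02,0.1,0,0,-0.02,0.06,0,0,0,0,0,0])

```text
time_s: 8.75
position: [0.4936, 0.1072, 0.0655]
tcp_rot: [[-0.176, 0.984, -0.0], [0.984, 0.176, -0.0], [0.0, -0.0, -1.0]]
force: [0.2, -0.3, 0.8]
opening: 0.178
grasp_force: 0.0
```

```bash
python3 s2.py p3
```

```text
[0.03429229 0.05923587 0.06549057] [ 0.16549002 -0.28771916  0.76843145] 8.75
scene 0.66 [[-0.279, -0.03, -0.002], [-0.246, -0.008, 0.044], [-0.215, 0.021, 0.052]]
scene 0.58 [[-0.11, -0.101, 0.011], [-0.003, -0.029, 0.039], [0.11, 0.09, 0.087]]
scene 0.57 [[-0.222, 0.101, 0.005], [-0.189, 0.124, 0.042], [-0.158, 0.158, 0.051]]
scene 0.39 [[0.088, 0.027, 0.068], [0.098, 0.056, 0.09], [0.106, 0.083, 0.097]]
top 0.72 [[-0.22, 0.108, -0.0], [-0.189, 0.138, 0.047], [-0.159, 0.167, 0.054]]
```

View pics/p3.png

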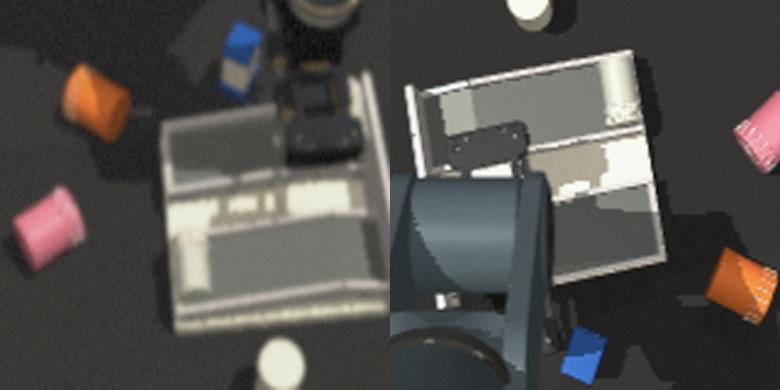

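The jar's white edge shows next to the end stop in the left half at (355,95), and its front edge is at loader x ≈ 0.106, so it is home. I back off a little, rise, and swing clear to look.

Emit:
apply_moves(plan=[0.03,-0.2,0,0,0.03,-0.2,0.1,0,0.02,-0.1,0.4,0,0,0,0.6,0,0,0,0.8,0,0,-0.4,0.8,0,0,-0.8,0.3,0,0,-0.9,0,0,0,-0.9,0,0,0,-0.9,0,0,0,-0.9,0,0,0,-0.5,0,0])

```text
time_s: 10.45
position: [0.4975, -0.1862, 0.2159]
tcp_rot: [[-0.173, 0.985, 0.001], [0.985, 0.173, -0.001], [-0.001, 0.001, -1.0]]
force: [0.8, -0.1, -0.8]
opening: 0.176
grasp_force: 0.0
```

```bash
python3 s2.py p4
```

```text
[-0.25539595  0.10612869  0.21594803] [ 0.82766225 -0.09207131 -0.77302559] 10.45
scene 0.89 [[-0.277, -0.029, 0.024], [-0.247, -0.008, 0.045], [-0.218, 0.019, 0.051]]
scene 0.73 [[0.057, 0.027, 0.056], [0.077, 0.047, 0.089], [0.104, 0.085, 0.098]]
scene 0.63 [[-0.22, 0.102, 0.011], [-0.189, 0.125, 0.043], [-0.156, 0.155, 0.051]]
top 0.78 [[-0.219, 0.108, 0.03], [-0.188, 0.135, 0.048], [-0.16, 0.162, 0.054]]
top 0.72 [[0.057, 0.032, 0.078], [0.078, 0.06, 0.094], [0.103, 0.088, 0.1]]
top 0.68 [[-0.264, -0.028, -0.0], [-0.239, 0.006, 0.046], [-0.215, 0.034, 0.054]]
top 0.18 [[0.367, -0.054, 0.017], [0.391, -0.009, 0.034], [0.42, 0.035, 0.04]]
```

View pics/p4.png

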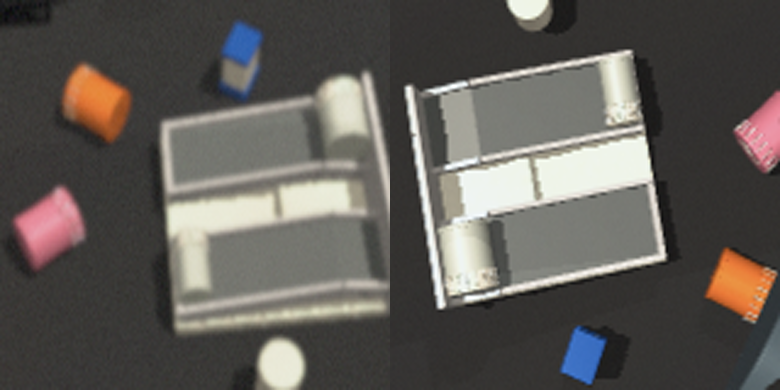

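The thick jar rests crosswise at the end stop, centre at loader x ≈ 0.08 (right half, (468,255)). The thin jar is still at its bottom bar (618,90), the bystanders in view look unmoved, and the hand is clear.

```bash
python3 -c "
from rig import bot
print(bot.hand_in())"
```

```text
the job is handed in; nothing more can be done
None
```

The thick jar was pushed over the hump and rests crosswise against the end stop. In the last pictures the thin jar was still at its bottom bar and the hand was clear; the job is handed in, but no verdict came back.

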